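Square a coated glass plate into the corner of the spotting board

TASK

Take the rubber-footed pusher out of its well in the purple rack and, pushing only with its foot against the edges of the white coated plate, slide the plate into the square corner of the spotting board until it lies flush along both rules, finishing with a gentle press that bears on both rules at once. Glass edges chip, so push lightly, never lift or tip the plate or touch it with the fingers, and leave the other things on the bench alone. Then stand the pusher back in the well it came from.

Things in the scene. Friction and masses are not known exactly. Their poses are not given: they have to be found in the camera images.
- board: Spotting board: dark slate plastic slab 280 x 260 mm, 12 mm thick, printed with pale 20 mm squares, fixed to the bench. Origin: centre of its underside; its top, the bed, is 12 mm above. x runs towards the far rule, y away from the side rule, z up. Two aluminium rules on the bed meet in a square corner; the other sides are open. Glass slides easily on bed and rules (friction about 0.25).
- board_corner (a point): Inner corner of the two rules at bed level, axes as the board's: board point (100, -90, 12) mm. The free bed extends from here to -x (240 mm) and +y (220 mm).
- far_rule: Aluminium rule on the board, 8 mm high above the bed, 26 mm wide; its inner edge is the line x = +100 mm of the board, along y. Origin and axes are those of the board, not on the rule itself. Fixed.
- side_rule: Aluminium rule on the board, 8 mm high above the bed, 26 mm wide; its inner edge is the line y = -90 mm of the board, along x. Origin and axes are those of the board, not on the rule itself. Fixed.
- plate: Square glass plate, white coating on top, beige band along its -x edge, 100 x 100 x 6 mm, about 0.12 kg, loose on the bed. Origin: centre of its underside; z up; at home its axes lie along the board's. Its centre starts 15 to 45 mm short of home along x and 40 to 70 mm along y, up to 15 degrees askew. The pusher chips it above 6 N; about 2 to 2.5 N towards a rule beds it.
- plate_corner (a point): The plate's corner that belongs in the corner of the rules, at its underside: plate point (50, -50, 0) mm, axes as the plate's. Pressed diagonally at the opposite, free corner (-50, 50) the plate bears on both rules. A corner that meets a rule first can bind; pushing on the lagging half of the edge swings it flush.
- pusher: Rubber policeman standing upright in a rack well, 95 mm tall, 0.03 kg. Origin: centre of its flat underside; z up along it. Round red-brown rubber foot 14 mm across and 16 mm high (grips glass well), thin white neck to 28 mm, then a square white handle 14 x 14 mm with flats facing its x and y from 28 to 95 mm.
- rack: Purple plastic tube rack, 128 x 158 mm, 40 mm high, fixed, with 4 x 5 square wells 22 mm wide, 22 mm deep, 30 mm apart; small capped tubes 58 mm tall stand in three wells at its +x, +y end. Origin: centre of its underside, z up.
- rack_well (a point): Centre of the floor of the well where the pusher stands and belongs, rack point (-15, -30, 18) mm, 22 mm below the rack's top; axes as the rack's. The pusher starts within 3 mm of it.
- beaker: Whitish plastic beaker, 84 mm across, 90 mm tall, loose; bystander. Origin: centre of its underside.
- bottle: Small amber bottle with blue cap, 44 mm across, 75 mm tall, loose; bystander. Origin: centre of its underside.
- cap: Blue screw cap lying on the bench, 42 mm across, 14 mm high; bystander. Origin: centre of its underside.
There are look-alikes about, which are no part of the job. Leave any turquoise look-alike of the pusher alone.

How it is judged:
On the way, in this order (a step that is already met when the one before it is completed fails the run):
1. the pusher is lifted clear of its well (z of pusher in the frame of rack_well above 0.03 m), for 0.1 s.
2. the pusher presses the plate so that it bears with at least 0.8 N on both rules at once, flush along both (contact force between pusher and plate above 0.8 N and contact force between plate and far_rule above 0.8 N and contact force between plate and side_rule above 0.8 N and angle between the x axis of plate and the x axis of board, either way round below 0.015 rad), for 0.2 s.
At the end, for the whole second after the job is handed in: The plate lies flat on the bed at rest, its corner within 1.5 mm of the corner of the rules along both, its edges parallel to them within 0.015 rad; the pusher stands released at rest in the well it came from (foot within 11 mm of its centre and 8 mm of its floor, leaning less than 0.45 rad) (x of plate_corner in the frame of board_corner between -0.0015 and 0.0015 m and y of plate_corner in the frame of board_corner between -0.0015 and 0.0015 m and z of plate_corner in the frame of board_corner below 0.002 m and angle between the x axis of plate and the x axis of board, either way round below 0.015 rad and linear speed of plate below 0.01 m/s and horizontal distance between pusher and rack_well below 0.011 m and z of pusher in the frame of rack_well below 0.008 m and angle between pusher's own z axis and vertical below 0.45 rad and linear speed of pusher below 0.02 m/s); the robot touches nothing.
It fails at once if the pusher presses on the plate with more than 6 N (contact force between pusher and plate above 6 N).
It fails at once if the fingers touch the plate (contact force between the fingers and plate above 0.3 N).
It fails at once if the plate is tipped or lifted off the bed (angle between plate's own z axis and vertical above 0.06 rad or z of plate in the frame of board_corner above 0.005 m).
It fails at once if the beaker, bottle or cap is moved (distance of any of beaker, bottle, cap from where it was at the start of the episode above 0.015 m).
It also fails if it takes over 72 s, if anything falls off the work surface, if the arm or the gripper's body presses on something with over 40 N, if the wrist force passes 120 N, or if a joint passes its speed limit or range.

ROBOT

A 6-joint arm with a two-finger parallel gripper is mounted at the origin on the work surface. World frame = base frame: x ahead of the robot, y to its left, z up, the work surface at z = 0. Lengths are in m, angles in rad, forces in N, time in s.
With the tool pointing down it reaches from about 0.35 to 0.975 m from the base axis. Payload 4.9 kg.
Tool frame: the origin (TCP) lies midway between the tips of the shut fingers; the grasp point (between the pads) lies 19 mm behind it; z points along the fingers, y is the line along which they close (so a half turn about z gives the same grasp; the last joint's range is limited). The gripper opens to 85 mm and grips with 20 to 120 N. Pads are 22 mm wide; open, the fingers measure 114 mm over their backs; the gripper's body (76 mm by 85 mm) begins 54 mm behind the grasp point. The pads swing forward as they close: fully open they stand 13 mm farther back than shut.
Start: joints at [-1.372, 0.053, 1.613, -0, 1.476, -0.119], TCP at [0.195, -0.594, 0.231] pointing down, gripper open.
Joint ranges: [-3.01, 3.01], [-1.01, 2.22], [0.06, 2.58], [-1.02, 4.17], [0.09, 2.62], [-3.14, 3.14]. Speed limits (rad/s): [2.57, 2.57, 3.14, 3.14, 3.14, 3.14].

INTERFACE

Orientations are given as a rotation vector (axis times angle).
In Python, from workcell import r gives the robot as it stands.
- The arm moves only by the tool play_rows, never from a script. Its arguments are lists of equal length, an entry for each row: "travel": the shift along the tool's x, y, z in mm, a list of three; "rotation": the turn, a rotation vector about the tool's x, y, z in rad, a list of three; "claw": the opening, from -1 (shut) to 1 (fully open). In form: {"travel": [[tx, ty, tz], ...], "rotation": [[ax, ay, az], ...], "claw": [claw, ...]}. A call has 1 to 5 rows; each row is the pose to reach, as a shift and turn from the pose commanded when the call began, along the tool's axes at that moment; what a row does not reach only later rows make up. A row lasts 1/10 s, in which the tool goes at most 50 mm and 8.59 degrees, less where a joint would pass 70% of its speed; a pose out of reach is approached as far as the arm can. A call with a gripper value outside its range is refused whole. The fingers move at their own pace and stop on an object; "force" is the grip in N (left out, the last holds). Time passes only in rows, so rows that repeat a pose let the fingers close. It gives the time, the measured TCP pose, the force, the opening and the grip force at its end, in the units of the state.
- r.read_state(): the state, without advancing time (a new reading comes with each control period).
- r.snapshot(name): name is "side" or "top" or "wrist"; returns a dict with "pixels" (480x640x3 uint8, red, green, blue), "range_z" (480x640 float32, m along the optical axis (not along the pixel's ray), 0 where there is no reading), "K" (3x3 intrinsics, pixels), "extrinsics" (4x4, takes a point from camera to world coordinates). Camera axes: x right, y down, z forward; pixel columns grow to the right and rows downward; lengths in m; the calibration is good to about 2 mm. A picture is of the moment at which its call begins.
- r.close_job(): hands the job in; it is judged then, once.
Trained networks look in the newest picture that a camera, given by its name, has taken for a name from the list of things; names that differ only in an ending like _2 or _b are one class to them, and where a whole thing is asked for, a point or a joint stands for the part that bears it (a point fixed in the world has none). Each returns a list of dicts, best first, with "conf" (0 to 1); they miss things now and then, are a little off and sometimes report something else, mostly with a low value. They report only what shows in the picture. A call takes as long as a camera call. They do not tell look-alikes from the thing itself.
- r.recognise(camera, thing): "box" ([left, top, right, bottom] in pixels, round what is visible of it).
- r.spot_point(camera, thing): "point" ([column, row] in pixels: a listed point, or the origin of a listed thing).
The state is a dict: "clock": time; "joints": joint angles; "joint_vel": joint speeds; "joint_torque": joint torques, N m; "ee_pos": TCP position; "tcp_rot": TCP orientation; "contact_force": force on the tool from outside, world axes, zero at the start; "moment": the same for the moment, N m; "opening": finger opening in m; "finger_force": force on a finger pad.
Only numpy, scipy, OpenCV 4.12 (cv2) and the standard library are available. Lean on these libraries where they do the work, as an engineer would, in place of code of your own. Each camera call takes 0.05 s, during which the arm holds its last target. There are 200 camera calls.

## Working session

There is one attempt and no reset: what is moved stays moved. The work goes in short steps, Python scripts to look and compute and a tool call to move; the robot and the scene stay as the last step left them, time stands still between calls to the robot, and variables do not carry over. Pictures are saved under pics/ and viewed, at most 10 in all, crops included, and the job is handed in when it is done.

Besides the shell and the picture viewer there is one more tool, called after "Request:" as name(argument=value, ...) on one line, values as JSON. play_rows: Moves the arm, as the interface text tells. Its arguments: {"type":"object","properties":{"travel":{"type":"array"},"rotation":{"type":"array"},"claw":{"type":"array"},"force":{"type":"number"}},"required":["travel","rotation","claw"]}

```bash
mkdir -p pics; ls
cat > h.py <<'E'
import numpy as np,cv2
from workcell import r
from scipy.spatial.transform import Rotation as R
def snap(c,f=None):
    s=r.snapshot(c)
    if f: cv2.imwrite('pics/'+f,s['pixels'][:,:,::-1])
    return s
def px2w(s,u,v,z):
    """pixel -> world on plane z"""
    K,T=s['K'],s['extrinsics']
    d=T[:3,:3]@np.linalg.solve(K,[u,v,1]); o=T[:3,3]
    return o+d*(z-o[2])/d[2]
def w2px(s,p):
    T=s['extrinsics'];c=T[:3,:3].T@(np.array(p)-T[:3,3]);q=s['K']@c
    return q[:2]/q[2]
E
python3 - <<'E'
from h import *
s=snap('top','top1.png'); t=r.read_state()
print(t['clock'],t['ee_pos'],t['tcp_rot'],s['K'],s['extrinsics'])
Z=dict(board=.0,board_corner=.012,plate=.012,plate_corner=.012,pusher=.018,rack=0,rack_well=.018,beaker=0,bottle=0,cap=0)
for k,z in Z.items():
    print(k,[(np.round(d['point']),round(d['conf'],2),np.round(px2w(s,*d['point'],z)[:2],4)) for d in r.spot_point('top',k)[:3]])
E
```

```text
pics
0.05 [ 0.19518865 -0.59310777  0.23008632] [-3.10002709e+00 -4.96811217e-01  1.48768523e-04] [[446.72461711   0.         328.26856887]
 [  0.         446.72461711 241.40738953]
 [  0.           0.           1.        ]] [[-0.00656643 -0.99738578  0.07196172  0.49008615]
 [-0.99993675  0.005892   -0.00958035 -0.03356715]
 [ 0.00913131 -0.07202007 -0.99736138  1.14752151]
 [ 0.          0.          0.          1.        ]]
board []
board_corner [(array([378., 219.]), 0.67, array([ 0.6285, -0.1727]))]
plate [(array([336., 255.]), 0.91, array([ 0.537 , -0.0639]))]
plate_corner [(array([353., 227.]), 0.56, array([ 0.6088, -0.1072]))]
pusher [(array([210., 293.]), 0.64, array([0.4434, 0.2543])), (array([185., 326.]), 0.64, array([0.3612, 0.3142])), (array([208., 332.]), 0.55, array([0.3465, 0.2571]))]
rack [(array([205., 283.]), 0.84, array([0.4691, 0.2704])), (array([224., 164.]), 0.58, array([0.7765, 0.2244]))]
rack_well [(array([208., 288.]), 0.8, array([0.4561, 0.2585])), (array([379., 217.]), 0.17, array([ 0.6337, -0.1731]))]
beaker [(array([224., 162.]), 0.93, array([0.7804, 0.226 ]))]
bottle [(array([456., 277.]), 0.62, array([ 0.4786, -0.3719]))]
cap [(array([439., 226.]), 0.75, array([ 0.6119, -0.3309]))]
```

View pics/top1.png

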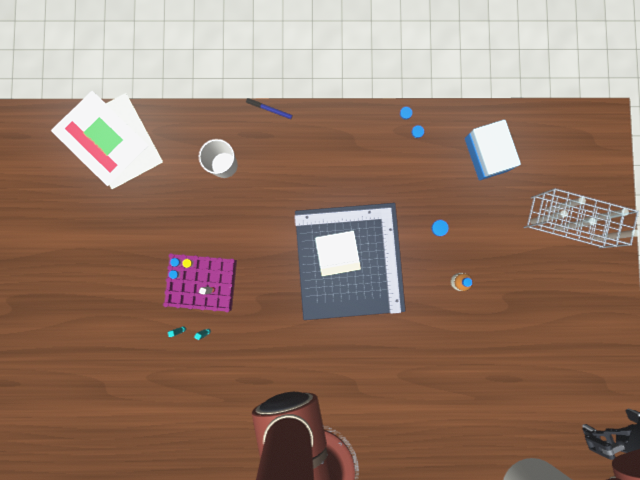

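The picture shows the purple rack at (200,283), with the pusher's white top at (204,291). The plate is at (338,253), and the rules' inner corner is near (379,219). The turquoise look-alikes lie at (177,331) and (203,334).

```bash
cat > m.py <<'E'
from h import *
def quad(s,m,z):
    c=max(cv2.findContours(m.astype(np.uint8),cv2.RETR_EXTERNAL,cv2.CHAIN_APPROX_NONE)[0],key=cv2.contourArea)[:,0]
    w=np.array([px2w(s,u,v,z)[:2] for u,v in c])*1000
    (c0,sz,a)=cv2.minAreaRect(w.astype(np.float32)); a=(a+45)%90-45
    return np.round(c0,1),np.round(sz,1),round(a,2)
E
python3 - <<'E'
from m import *
s=snap('top'); p=s['pixels'].astype(int); hsv=cv2.cvtColor(s['pixels'],cv2.COLOR_RGB2HSV)
yy,xx=np.mgrid[:480,:640]
roi=(xx>160)&(xx<240)&(yy>245)&(yy<320)
print('rack',quad(s,roi&(hsv[...,0]>140)&(hsv[...,0]<170)&(hsv[...,1]>90),.04))
roi=(xx>308)&(xx<368)&(yy>225)&(yy<282)
print('plate',quad(s,roi&(p.min(2)>150),.018))
roi=(xx>285)&(xx<412)&(yy>195)&(yy<325)
brown=(p[...,0]-p[...,2]>25)&(p.min(2)<110)
print('board',quad(s,roi&~brown,.012))
roi=(xx>190)&(xx<220)&(yy>280)&(yy<302)&(hsv[...,1]<60)&(p.min(2)>120)
v,u=np.nonzero(roi); print('push px',u.mean(),v.mean(),len(u),px2w(s,u.mean(),v.mean(),.113))
d=s['range_z'];print([ (a,b,round(float(1.1475-d[b,a]),3)) for a,b in zip(u,v)][:40])
cv2.imwrite('pics/top2.png',cv2.resize(s['pixels'][190:330,155:415,::-1],None,fx=3,fy=3,interpolation=cv2.INTER_CUBIC))
E
```

```text
rack (array([471.5, 273.9]), array([166.8, 130.8]), -5.15)
plate (array([542.6, -66.9]), array([101.2, 101.6]), 9.71)
board (array([522.3, -96.6]), array([281.4, 261.6]), 4.31)
push px 202.28571428571428 290.35714285714283 42 [0.45367178 0.24672718 0.113     ]
[(np.int64(201), np.int64(287), 0.028), (np.int64(202), np.int64(287), 0.118), (np.int64(200), np.int64(288), 0.025), (np.int64(201), np.int64(288), 0.12), (np.int64(202), np.int64(288), 0.116), (np.int64(203), np.int64(288), 0.121), (np.int64(204), np.int64(288), 0.117), (np.int64(205), np.int64(288), 0.114), (np.int64(200), np.int64(289), 0.116), (np.int64(201), np.int64(289), 0.117), (np.int64(202), np.int64(289), 0.119), (np.int64(203), np.int64(289), 0.119), (np.int64(204), np.int64(289), 0.121), (np.int64(205), np.int64(289), 0.12), (np.int64(199), np.int64(290), 0.026), (np.int64(200), np.int64(290), 0.121), (np.int64(201), np.int64(290), 0.121), (np.int64(202), np.int64(290), 0.119), (np.int64(203), np.int64(290), 0.122), (np.int64(204), np.int64(290), 0.119), (np.int64(205), np.int64(290), 0.12), (np.int64(206), np.int64(290), 0.117), (np.int64(199), np.int64(291), 0.021), (np.int64(200), np.int64(291), 0.119), (np.int64(201), np.int64(291), 0.12), (np.int64(202), np.int64(291), 0.12), (np.int64(203), np.int64(291), 0.119), (np.int64(204), np.int64(291), 0.119), (np.int64(205), np.int64(291), 0.123), (np.int64(199), np.int64(292), 0.028), (np.int64(200), np.int64(292), 0.119), (np.int64(201), np.int64(292), 0.12), (np.int64(202), np.int64(292), 0.119), (np.int64(203), np.int64(292), 0.12), (np.int64(204), np.int64(292), 0.119), (np.int64(205), np.int64(292), 0.118), (np.int64(200), np.int64(293), 0.048), (np.int64(201), np.int64(293), 0.119), (np.int64(202), np.int64(293), 0.122), (np.int64(203), np.int64(293), 0.119)]
```

View pics/top2.png

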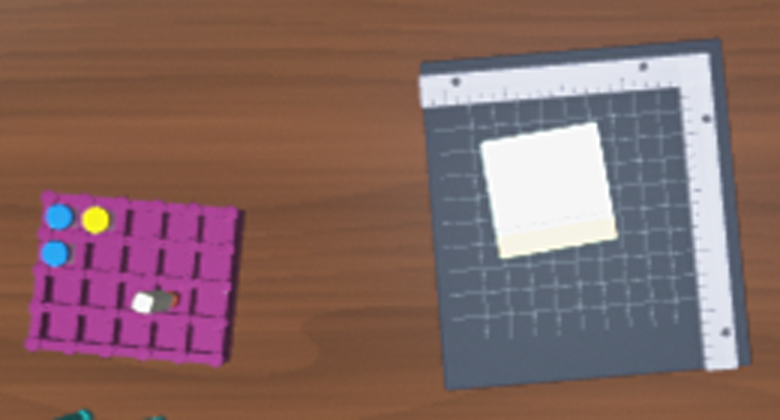

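The crop shows the pusher's top at about (143,302) in the crop, upright in its well. The plate is turned about +5° from the board, and the rules are at the top and right. I'll set out towards the rack.

```bash
cat >> h.py <<'E'
def goto(*tg):
    """print tool-frame travel(mm)/rotation for world (x,y,z mm,yaw deg or None)"""
    t=r.read_state(); Rt=R.from_rotvec(t['tcp_rot']); p=np.array(t['ee_pos'])*1000
    X=Rt.as_matrix()[:,0]; print('t',round(t['clock'],2),'tcp',p.round(1),'yaw',np.degrees(np.arctan2(X[1],X[0])).round(2),'tilt',Rt.as_matrix()[:,2].round(4),'F',np.round(t['contact_force'],2),'op',round(t['opening'],4),'j',np.round(t['joints'],2))
    for x,y,z,yaw in tg:
        d=Rt.inv().apply(np.array([x,y,z])-p)
        T=R.from_euler('z',yaw,degrees=True)*R.from_euler('x',np.pi) if yaw is not None else Rt
        print((x,y,z,yaw),d.round(1),(Rt.inv()*T).as_rotvec().round(3))
E
python3 - <<'E'
from h import *
goto((480,-250,250,None),(440,245,250,-5),(440,245,250,-18))
s=snap('wrist'); t=r.read_state(); Rt=R.from_rotvec(t['tcp_rot'])
print(Rt.inv().apply(s['extrinsics'][:3,3]-t['ee_pos']), (Rt.inv().as_matrix()@s['extrinsics'][:3,:3]).round(2))
E
```

```text
t 0.6 tcp [ 195.3 -593.7  231.3] yaw 18.21 tilt [ 0. -0. -1.] F [0.34 0.03 0.66] op 0.0857 j [-1.37  0.05  1.61  0.    1.48 -0.12]
(480, -250, 250, None) [ 377.8 -237.5  -18.7] [0. 0. 0.]
(440, 245, 250, -5) [ 494.5 -720.2  -18.7] [ 0.    -0.     0.405]
(440, 245, 250, -18) [ 494.5 -720.2  -18.7] [ 0.    -0.     0.632]
[ 0.08531231  0.00016463 -0.14163816] [[-0.   -0.94 -0.33]
 [ 1.    0.   -0.  ]
 [ 0.   -0.33  0.94]]
```

Request:
play_rows(travel=[[40, -25, -4], [80, -50, -8], [120, -75, -12], [160, -100, -16], [200, -126, -19]], rotation=[[0, 0, 0.05], [0, 0, 0.1], [0, 0, 0.15], [0, 0, 0.2], [0, 0, 0.25]], claw=[0.3, 0.3, 0.3, 0.3, 0.3], force=60)

```text
clock: 1.15
ee_pos: [0.3468, -0.4101, 0.2508]
tcp_rot: [3.139, 0.102, 0.001]
contact_force: [1.8, -0.1, -0.0]
opening: 0.0556
finger_force: 0.0
```

```bash
python3 -c "
from h import *
goto((500,-250,250,-5),(440,245,250,-5))"
```

```text
t 1.15 tcp [ 346.8 -410.1  250.8] yaw 3.73 tilt [ 6.e-04 -8.e-04 -1.e+00] F [ 1.81 -0.07 -0.02] op 0.0556 j [-1.01 -0.17  1.79  0.    1.52  0.5 ]
(500, -250, 250, -5) [ 163.3 -149.8    0.8] [ 0.001 -0.001  0.152]
(440, 245, 250, -5) [ 1.356e+02 -6.477e+02  4.000e-01] [ 0.001 -0.001  0.152]
```

Request:
play_rows(travel=[[33, -38, 0], [65, -75, 0], [95, -113, 0], [120, -150, 0], [130, -199, 0]], rotation=[[0, 0, 0.05], [0, 0, 0.1], [0, 0, 0.152], [0, 0, 0.152], [0, 0, 0.152]], claw=[0.3, 0.3, 0.3, 0.3, 0.3])

```text
clock: 1.65
ee_pos: [0.4635, -0.2028, 0.2506]
tcp_rot: [3.139, -0.132, 0.001]
contact_force: [0.7, 1.0, -0.4]
opening: 0.0555
finger_force: 0.0
```

Request:
play_rows(travel=[[8, -49, 0], [12, -98, 0], [14, -147, 0], [14, -197, 0], [12, -246, 0]], rotation=[[0, 0, 0], [0, 0, 0], [0, 0, 0], [0, 0, 0], [0, 0, 0]], claw=[0.3, 0.3, 0.3, 0.3, 0.3])

```text
clock: 2.15
ee_pos: [0.4947, 0.042, 0.2507]
tcp_rot: [-3.139, 0.132, -0.002]
contact_force: [-0.5, 0.5, 0.9]
opening: 0.0554
finger_force: 0.0
```

```bash
python3 -c "
from h import *
goto((440,245,250,-5))"
```

```text
t 2.15 tcp [494.7  42.  250.7] yaw -4.83 tilt [ 0.0011 -0.     -1.    ] F [-0.45  0.54  0.87] op 0.0554 j [-0.07 -0.27  1.88  0.    1.53  1.59]
(440, 245, 250, -5) [ -71.6 -197.7    0.6] [-0.    -0.001  0.003]
```

Request:
play_rows(travel=[[-15, -40, 5], [-29, -80, 15], [-43, -120, 25], [-57, -160, 35], [-72, -198, 45]], rotation=[[0, 0, 0], [0, 0, 0], [0, 0, 0], [0, 0, 0], [0, 0, 0]], claw=[0.3, 0.3, 0.3, 0.3, 0.3])

```text
clock: 2.65
ee_pos: [0.4391, 0.2451, 0.2053]
tcp_rot: [-3.138, 0.132, -0.001]
contact_force: [0.7, 0.4, 0.4]
opening: 0.0557
finger_force: 0.0
```

Run:
```python
from m import *
goto()
s=snap('wrist','w1.png'); 
for k,z in dict(rack_well=.018,pusher=.018).items():
    print(k,[(np.round(d['point']),round(d['conf'],2),np.round(px2w(s,*d['point'],z)[:2],4)) for d in r.spot_point('wrist',k)[:3]])
# points at top height of pusher
d=s['range_z'];K=s['K'];T=s['extrinsics'];v,u=np.nonzero(d>0);z=d[v,u]
P=(T[:3,:3]@np.stack([(u-K[0,2])/K[0,0]*z,(v-K[1,2])/K[1,1]*z,z])).T+T[:3,3]
m=(abs(P[:,2]-.113)<.006)&(np.hypot(P[:,0]-.454,P[:,1]-.246)<.03)
print(m.sum(),P[m].mean(0),cv2.minAreaRect((P[m,:2]*1000).astype(np.float32)))
m=(abs(P[:,2]-.04)<.004)&(np.hypot(P[:,0]-.454,P[:,1]-.246)<.1);print(P[m,2].mean())
```

```text
t 2.65 tcp [439.1 245.1 205.3] yaw -4.81 tilt [ 1.e-03  4.e-04 -1.e+00] F [0.72 0.44 0.39] op 0.0557 j [ 0.36 -0.23  1.92  0.    1.45  2.02]
rack_well [(array([317., 198.]), 0.7, array([0.4519, 0.2479]))]
pusher [(array([258., 289.]), 0.74, array([0.3619, 0.3174])), (array([319., 197.]), 0.64, array([0.4526, 0.2462])), (array([313., 291.]), 0.62, array([0.3554, 0.2607]))]
391 [0.4547761  0.2472799  0.11143219] ((454.0794982910156, 247.2828369140625), (14.124443054199219, 13.904568672180176), 68.708251953125)
0.0396073149145042
```

View pics/w1.png

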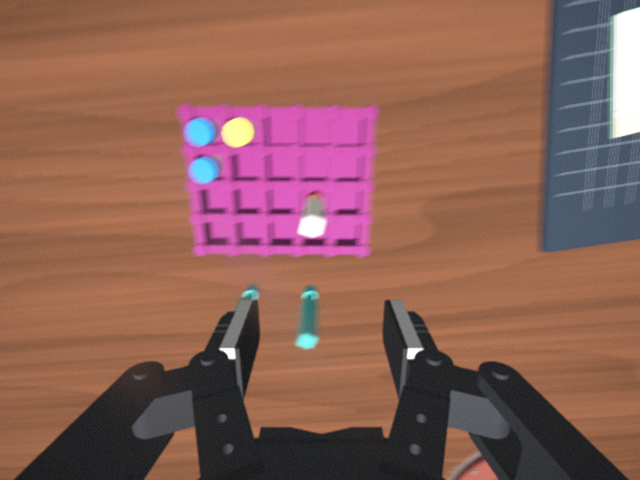

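The wrist view shows the pusher's white top face at about (312,225). It is turned slightly clockwise from the rack, so I'll measure its yaw.

Run:
```python
from m import *
s=snap('wrist'); g=s['pixels'].astype(int).min(2)[195:250,285:345]
cv2.imwrite('pics/w2.png',cv2.resize(s['pixels'][195:250,285:345,::-1],None,fx=10,fy=10,interpolation=cv2.INTER_NEAREST))
for th in (170,190,210,225):
    m=np.zeros((480,640),bool); m[195:250,285:345]=g>th
    if m.sum()>50: print(th,m.sum(),quad(s,m,.113))
```

```text
170 432 (array([458.3, 246.2]), array([14.5, 22.6]), -15.3)
190 393 (array([454.6, 247.2]), array([14.2, 14. ]), -19.63)
210 375 (array([454.6, 247.2]), array([14. , 13.6]), -19.35)
225 358 (array([454.4, 247.2]), array([13.7, 13.2]), -20.67)
```

View pics/w2.png

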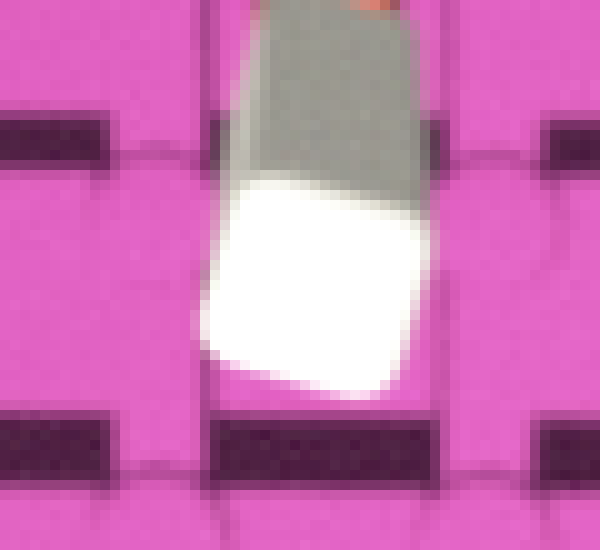

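The top face is a crisp square with yaw about −20°, centred at (454.5, 247).

```bash
python3 -c "
from h import *
goto((454.5,247.2,205,-20),(454.5,247.2,58,-20))"
```

```text
t 2.85 tcp [439.2 243.9 205.1] yaw -4.7 tilt [-3.e-04 -6.e-04 -1.e+00] F [0.83 0.06 0.43] op 0.0555 j [ 0.36 -0.23  1.92 -0.    1.45  2.01]
(454.5, 247.2, 205, -20) [14.9 -4.6  0.1] [0.001 0.    0.267]
(454.5, 247.2, 58, -20) [ 15.   -4.6 147.1] [0.001 0.    0.267]
```

Request:
play_rows(travel=[[15, -4, 0], [15, -4, 20], [15, -4, 60], [15, -4, 105], [15, -4, 147]], rotation=[[0, 0, 0.14], [0, 0, 0.267], [0, 0, 0.267], [0, 0, 0.267], [0, 0, 0.267]], claw=[0.3, 0.3, 0.3, 0.3, 0.3])

```text
clock: 3.35
ee_pos: [0.4562, 0.2448, 0.0578]
tcp_rot: [-3.092, 0.552, -0.003]
contact_force: [0.1, -0.3, -0.3]
opening: 0.0553
finger_force: 0.0
```

Request:
play_rows(travel=[[0, 0, 0], [0, 0, 0], [0, 0, 0], [0, 0, 0], [0, 0, 0]], rotation=[[0, 0, 0], [0, 0, 0], [0, 0, 0], [0, 0, 0], [0, 0, 0]], claw=[0.3, -1, -1, -1, -1], force=60)

```text
clock: 3.85
ee_pos: [0.4574, 0.2467, 0.0617]
tcp_rot: [-3.091, 0.548, -0.008]
contact_force: [0.2, -1.4, 7.8]
opening: 0.0134
finger_force: 58.7
```

```bash
python3 -c "
from h import *
for i in range(3): snap('wrist'); goto()"
```

```text
t 3.9 tcp [457.4 246.7  61.7] yaw -20.11 tilt [ 0.0057  0.0014 -1.    ] F [ 1.07 -1.12  7.15] op 0.0127 j [ 0.35 -0.03  2.   -0.    1.17  2.27]
t 3.95 tcp [457.4 246.7  61.7] yaw -20.11 tilt [ 0.0057  0.0013 -1.    ] F [ 0.49 -1.09  7.19] op 0.0136 j [ 0.35 -0.03  2.   -0.    1.17  2.27]
t 4.0 tcp [457.4 246.7  61.7] yaw -20.11 tilt [ 0.0057  0.0013 -1.    ] F [-0.36 -1.28  7.28] op 0.0128 j [ 0.35 -0.03  2.   -0.    1.17  2.27]
```

Request:
play_rows(travel=[[0, 0, -10], [0, 0, -30], [0, 0, -60], [0, 0, -100], [0, 0, -140]], rotation=[[0, 0, 0], [0, 0, 0], [0, 0, 0], [0, 0, 0], [0, 0, 0]], claw=[-1, -1, -1, -1, -1])

```text
clock: 4.5
ee_pos: [0.4544, 0.246, 0.2002]
tcp_rot: [-3.093, 0.548, 0.0]
contact_force: [0.3, 0.2, 0.2]
opening: 0.0131
finger_force: 58.4
```

```bash
python3 -c "
from h import *
goto((450,80,220,4.3),(440,-85,230,4.3))"
```

```text
t 4.5 tcp [454.4 246.  200.2] yaw -20.11 tilt [-1.e-04  1.e-04 -1.e+00] F [0.26 0.19 0.23] op 0.0131 j [ 0.35 -0.19  1.89  0.    1.44  2.27]
(450, 80, 220, 4.3) [ 52.9 157.4 -19.8] [-0.     0.    -0.426]
(440, -85, 230, 4.3) [100.3 315.8 -29.8] [-0.     0.    -0.426]
```

Request:
play_rows(travel=[[13, 40, -5], [26, 80, -10], [40, 120, -15], [52, 160, -20], [65, 205, -22]], rotation=[[0, 0, -0.1], [0, 0, -0.2], [0, 0, -0.3], [0, 0, -0.4], [0, 0, -0.426]], claw=[-1, -1, -1, -1, -1])

```text
clock: 5.0
ee_pos: [0.4454, 0.0301, 0.2221]
tcp_rot: [3.139, 0.123, 0.004]
contact_force: [2.1, -0.5, -0.6]
opening: 0.013
finger_force: 58.4
```

```bash
python3 -c "
from h import *
goto((450,-85,230,4.3))"
```

```text
t 5.0 tcp [445.4  30.1 222.1] yaw 4.5 tilt [ 0.0028  0.     -1.    ] F [ 2.06 -0.47 -0.61] op 0.013 j [-0.1  -0.4   2.02  0.    1.51  1.39]
(450, -85, 230, 4.3) [ -4.4 115.1  -7.9] [ 0.    -0.003  0.003]
```

Request:
play_rows(travel=[[-1, 38, -2], [-3, 77, -5], [-4, 115, -8], [-4, 115, -8], [-4, 115, -8]], rotation=[[0, 0, 0], [0, 0, 0], [0, 0, 0], [0, 0, 0], [0, 0, 0]], claw=[-1, -1, -1, -1, -1])

```text
clock: 5.5
ee_pos: [0.45, -0.0842, 0.229]
tcp_rot: [-3.139, -0.115, -0.001]
contact_force: [-0.3, 0.4, 0.4]
opening: 0.0134
finger_force: 58.6
```

Run:
```python
from m import *
goto()
s=snap('wrist','w3.png'); 
for k,z in dict(board_corner=.012,plate_corner=.012,plate=.012,pusher=.17).items():
    print(k,[(np.round(d['point']),round(d['conf'],2),np.round(px2w(s,*d['point'],z)[:2],4)) for d in r.spot_point('wrist',k)[:3]])
```

```text
t 5.5 tcp [450.  -84.2 229. ] yaw 4.18 tilt [ 8.e-04  3.e-04 -1.e+00] F [-0.3   0.37  0.4 ] op 0.0134 j [-0.35 -0.37  1.99  0.    1.52  1.15]
board_corner [(array([444.,  10.]), 0.62, array([ 0.6304, -0.1787]))]
plate_corner [(array([362.,  43.]), 0.67, array([ 0.5999, -0.1098])), (array([308., 106.]), 0.65, array([ 0.5437, -0.0643]))]
plate [(array([307., 105.]), 0.58, array([ 0.5441, -0.0639]))]
pusher [(array([321., 279.]), 0.81, array([ 0.4396, -0.0846])), (array([ 10., 266.]), 0.76, array([0.4342, 0.107 ]))]
```

View pics/w3.png

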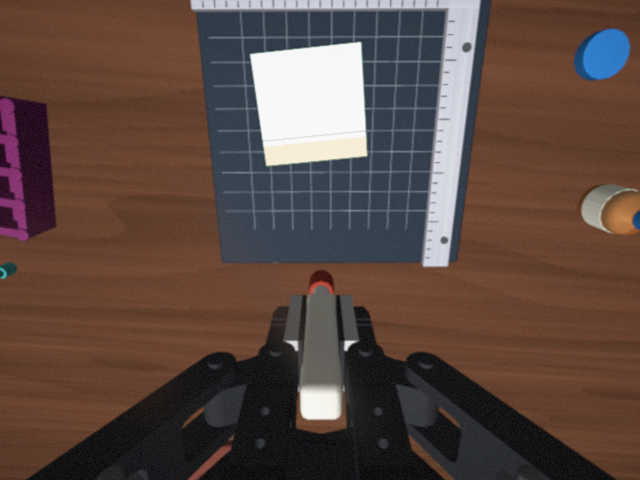

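The view shows the held pusher upright with its foot at (321,283). The rules' inner corner is at (446,10), and the plate's corners are at (251,54), (361,43), (367,157) and (266,165).

```bash
cat > pl.py <<'E'
from m import *
C=np.array([629.2,-178.8]); Y=np.radians(4.3); B=np.array([[np.cos(Y),np.sin(Y)],[-np.sin(Y),np.cos(Y)]])
def plate(s,box):
    p=s['pixels'].astype(int); m=np.zeros((480,640),bool); a,b,c,d=box
    m[b:d,a:c]=((p[...,0]>150)&(p.min(2)>105))[b:d,a:c]
    m=cv2.morphologyEx(m.astype(np.uint8),cv2.MORPH_OPEN,np.ones((7,7)))
    q=quad(s,m,.018); print('plate',q,'board frame rel corner',(B@(q[0]-C)).round(1),'yaw rel',round(q[2]-4.3,2)); return q
E
python3 - <<'E'
from pl import *
s=snap('wrist')
q=plate(s,(235,30,385,180))
p=s['pixels'].astype(float).mean(2)
# side rule inner edge: strong dark->bright along rows
def edges(rows,lo,hi,z):
    o=[]
    for v in rows:
        g=np.diff(cv2.GaussianBlur(p,(3,3),0)[v,lo:hi]); u=lo+g.argmax()+.5; o.append(px2w(s,u,v,z)[:2]*1000)
    o=np.array(o); vx,vy,x,y=cv2.fitLine(o.astype(np.float32),cv2.DIST_HUBER,0,.01,.01).ravel(); print('side',np.degrees(np.arctan2(vy,vx)),(B@(np.array([x,y])-C)).round(1),o.std(0))
for z in (.012,.02): edges(range(40,240,8),410,452,z)
o=[]
for u in range(215,430,8):
    g=-np.diff(p[0:20,u]); v=g.argmax()+.5; o.append(px2w(s,u,v,.02)[:2]*1000)
o=np.array(o);vx,vy,x,y=cv2.fitLine(o.astype(np.float32),cv2.DIST_HUBER,0,.01,.01).ravel();print('far',np.degrees(np.arctan2(vy,vx)),(B@(np.array([x,y])-C)).round(1))
E
```

```text
plate (array([542.8, -67.8]), array([99. , 99.3]), 9.69) board frame rel corner [-77.8 117.2] yaw rel 5.39
side 4.224227 [-133.3   -3.1] [53.86083583  4.18439002]
side 4.224196 [-132.3   -0.6] [52.65693678  4.0908604 ]
far -85.70404 [  1.  103.4]
```

```bash
sed -i 's/^C=.*/C=np.array([630.0,-179.3]); Y=np.radians(4.25); B=np.array([[np.cos(Y),np.sin(Y)],[-np.sin(Y),np.cos(Y)]])/; s/q\[2\]-4.3/q[2]-4.25/' pl.py
cat >> pl.py <<'E'
def gb(*tg):
    """targets (bx,by,z) mm rel. corner of rules"""
    t=r.read_state(); print('now board',(B@(np.array(t['ee_pos'][:2])*1000-C)).round(1),'F board',(B@np.array(t['contact_force'][:2])).round(2))
    goto(*[(*(C+B.T@np.array(g[:2])),g[2],4.25) for g in tg])
E
python3 -c "
from pl import *
gb((-76,192,150),(-76,192,57.5))"
```

```text
now board [-172.3  109.6] F board [-0.15  0.71]
t 5.8 tcp [450.  -82.8 228.2] yaw 4.39 tilt [-1.e-04  2.e-04 -1.e+00] F [-0.2   0.69 -0.19] op 0.0131 j [-0.34 -0.37  1.99  0.    1.52  1.15]
(np.float64(539.9801558149225), np.float64(6.539790284250898), 150, 4.25) [ 96.5 -82.1  78.2] [-0.     0.     0.002]
(np.float64(539.9801558149225), np.float64(6.539790284250898), 57.5, 4.25) [ 96.5 -82.1 170.7] [-0.     0.     0.002]
```

Request:
play_rows(travel=[[40, -35, 20], [80, -70, 50], [96, -82, 80], [96, -82, 110], [96, -82, 130]], rotation=[[0, 0, 0], [0, 0, 0], [0, 0, 0], [0, 0, 0], [0, 0, 0]], claw=[-1, -1, -1, -1, -1])

```text
clock: 6.3
ee_pos: [0.5385, 0.0072, 0.095]
tcp_rot: [-3.138, -0.123, 0.007]
contact_force: [-0.5, 0.0, -0.4]
opening: 0.0132
finger_force: 58.6
```

Request:
play_rows(travel=[[0, 0, 12], [0, 0, 24], [0, 0, 34], [0, 0, 41], [0, 0, 41]], rotation=[[0, 0, 0], [0, 0, 0], [0, 0, 0], [0, 0, 0], [0, 0, 0]], claw=[-1, -1, -1, -1, -1])

```text
clock: 6.8
ee_pos: [0.5393, 0.005, 0.0568]
tcp_rot: [-3.139, -0.117, 0.001]
contact_force: [-0.2, -0.7, -0.2]
opening: 0.0131
finger_force: 58.6
```

Run:
```python
from pl import *
s=snap('wrist','w4.png'); 
gb((-76,175,57.5))
s=snap('side','s1.png')
d=r.recognise('side','plate');e=r.recognise('side','pusher');print(d[:1],e[:3])
```

```text
now board [-76.3 190.5] F board [-0.01 -0.32]
t 6.85 tcp [539.8   5.   57.4] yaw 4.27 tilt [ 2.e-04 -0.e+00 -1.e+00] F [ 0.02 -0.32 -0.04] op 0.0131 j [-0.13  0.03  1.95  0.    1.17  1.37]
(np.float64(541.2400001482442), np.float64(-10.413462862440355), 57.5, 4.25) [ 0.3 15.5 -0.1] [ 0. -0.  0.]
[{'box': [323.9, 250.9, 381.9, 284.2], 'conf': 0.56}] [{'box': [382.4, 403.3, 397.6, 458.1], 'conf': 0.8}, {'box': [336.9, 267.2, 348.1, 287.1], 'conf': 0.66}]
```

View pics/w4.png

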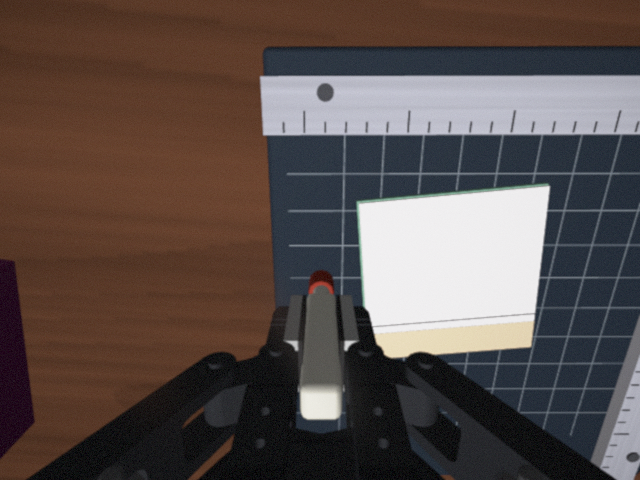

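The foot at (321,283) stands beside the plate's left edge, which runs (359,203)–(372,358). It is free of both the bed and the plate. I'll push slowly towards the side rule.

Request:
play_rows(travel=[[0, 6, 0], [0, 11, 0], [0, 14, 0], [0, 17, 0], [0, 20, 0]], rotation=[[0, 0, 0], [0, 0, 0], [0, 0, 0], [0, 0, 0], [0, 0, 0]], claw=[-1, -1, -1, -1, -1])

```text
clock: 7.5
ee_pos: [0.5412, -0.015, 0.0573]
tcp_rot: [-3.139, -0.117, -0.0]
contact_force: [0.4, 0.9, 0.0]
opening: 0.0135
finger_force: 58.6
```

Request:
play_rows(travel=[[0, 3, 0], [0, 6, 0], [0, 9, 0], [0, 12, 0], [0, 12, 0]], rotation=[[0, 0, 0], [0, 0, 0], [0, 0, 0], [0, 0, 0], [0, 0, 0]], claw=[-1, -1, -1, -1, -1])

```text
clock: 8.0
ee_pos: [0.5421, -0.0272, 0.0573]
tcp_rot: [3.139, 0.117, 0.0]
contact_force: [-0.6, -0.6, -0.6]
opening: 0.0132
finger_force: 58.7
```

Run:
```python
from pl import *
s=snap('wrist'); gb(); plate(s,(300,150,600,400))
w=snap('top'); plate(w,(308,225,376,282))
```

```text
now board [-76.4 158.4] F board [-0.09 -0.25]
t 8.05 tcp [542.  -27.   57.3] yaw 4.27 tilt [-1.e-04 -2.e-04 -1.e+00] F [-0.07 -0.26  0.1 ] op 0.013 j [-0.19  0.03  1.94 -0.    1.17  1.31]
plate (array([544.8, -83.8]), array([98.2, 98.1]), 9.96) board frame rel corner [-77.9 101.6] yaw rel 5.71
plate (array([ 529.1, -121.9]), array([30.4, 55.8]), -0.6) board frame rel corner [-96.4  64.7] yaw rel -4.85
```

Request:
play_rows(travel=[[0, -4, 0], [8, -4, 0], [8, -1, 0], [8, 2, 0], [8, 5, 0]], rotation=[[0, 0, 0], [0, 0, 0], [0, 0, 0], [0, 0, 0], [0, 0, 0]], claw=[-1, -1, -1, -1, -1])

```text
clock: 8.6
ee_pos: [0.5505, -0.0313, 0.0573]
tcp_rot: [-3.139, -0.118, 0.0]
contact_force: [-0.7, 1.3, 0.4]
opening: 0.013
finger_force: 58.7
```

Request:
play_rows(travel=[[0, 3, 0], [0, 6, 0], [0, 9, 0], [0, 12, 0], [0, 14, 0]], rotation=[[0, 0, 0], [0, 0, 0], [0, 0, 0], [0, 0, 0], [0, 0, 0]], claw=[-1, -1, -1, -1, -1])

```text
clock: 9.1
ee_pos: [0.5515, -0.0454, 0.0573]
tcp_rot: [-3.139, -0.117, 0.0]
contact_force: [0.4, 0.9, 0.4]
opening: 0.0133
finger_force: 58.7
```

Run:
```python
from pl import *
s=snap('wrist'); gb(); plate(s,(300,150,600,400))
```

```text
now board [-68.4 139.1] F board [ 0.5  -0.35]
t 9.15 tcp [551.5 -45.6  57.3] yaw 4.27 tilt [ 1.e-04 -3.e-04 -1.e+00] F [ 0.52 -0.32  0.01] op 0.0128 j [-0.22  0.06  1.92 -0.    1.17  1.28]
plate (array([ 544.2, -103.1]), array([98. , 98.3]), 8.35) board frame rel corner [-79.9  82.3] yaw rel 4.1
```

Request:
play_rows(travel=[[0, -4, 0], [13, -4, 0], [13, -1, 0], [13, 2, 0], [13, 5, 0]], rotation=[[0, 0, 0], [0, 0, 0], [0, 0, 0], [0, 0, 0], [0, 0, 0]], claw=[-1, -1, -1, -1, -1])

```text
clock: 9.65
ee_pos: [0.5645, -0.0492, 0.0572]
tcp_rot: [-3.139, -0.118, 0.001]
contact_force: [-0.6, -0.1, -0.9]
opening: 0.0135
finger_force: 58.6
```

Request:
play_rows(travel=[[0, 3, 0], [0, 6, 0], [0, 9, 0], [0, 12, 0], [0, 12, 0]], rotation=[[0, 0, 0], [0, 0, 0], [0, 0, 0], [0, 0, 0], [0, 0, 0]], claw=[-1, -1, -1, -1, -1])

```text
clock: 10.15
ee_pos: [0.5657, -0.0616, 0.0573]
tcp_rot: [3.139, 0.117, -0.0]
contact_force: [0.5, -0.4, -0.6]
opening: 0.013
finger_force: 58.6
```

Run:
```python
from pl import *
s=snap('wrist'); gb(); plate(s,(300,150,600,400))
```

```text
now board [-55.4 122.4] F board [0.29 0.25]
t 10.2 tcp [565.7 -61.4  57.3] yaw 4.27 tilt [-0.e+00 -2.e-04 -1.e+00] F [ 0.27  0.27 -0.52] op 0.0134 j [-0.24  0.09  1.88 -0.    1.17  1.26]
plate (array([ 542.6, -119.7]), array([94.5, 98.2]), 3.49) board frame rel corner [-82.7  65.9] yaw rel -0.76
```

Request:
play_rows(travel=[[0, -5, 0], [-14, -5, 0], [-28, -5, 0], [-28, -2, 0], [-28, 1, 0]], rotation=[[0, 0, 0], [0, 0, 0], [0, 0, 0], [0, 0, 0], [0, 0, 0]], claw=[-1, -1, -1, -1, -1])

```text
clock: 10.7
ee_pos: [0.5381, -0.0641, 0.0575]
tcp_rot: [3.139, 0.118, 0.001]
contact_force: [0.5, 0.4, -1.1]
opening: 0.0131
finger_force: 58.5
```

Request:
play_rows(travel=[[0, 3, 0], [0, 6, 0], [0, 8, 0], [0, 10, 0], [0, 12, 0]], rotation=[[0, 0, 0], [0, 0, 0], [0, 0, 0], [0, 0, 0], [0, 0, 0]], claw=[-1, -1, -1, -1, -1])

```text
clock: 11.2
ee_pos: [0.5389, -0.0763, 0.0573]
tcp_rot: [-3.139, -0.117, -0.0]
contact_force: [0.7, 0.5, -0.3]
opening: 0.0133
finger_force: 58.5
```

Run:
```python
from pl import *
s=snap('wrist','w5.png'); gb(); plate(s,(300,100,560,400))
```

```text
now board [-83.3 109.2] F board [-0.46  0.62]
t 11.25 tcp [538.9 -76.6  57.3] yaw 4.27 tilt [ 0.e+00 -2.e-04 -1.e+00] F [-0.5   0.58  0.25] op 0.0133 j [-0.28  0.04  1.94 -0.    1.17  1.22]
plate (array([ 541.9, -132.5]), array([98.2, 98.2]), 3.75) board frame rel corner [-84.4  53.2] yaw rel -0.5
```

View pics/w5.png

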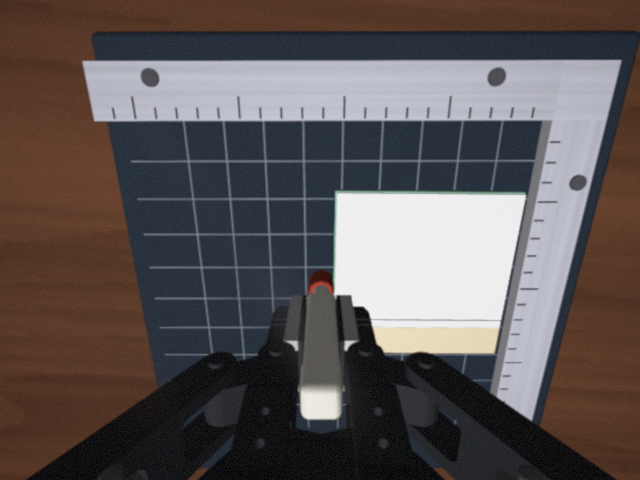

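The plate is square to the rules within a degree, with its right edge at about (515,270) some 3 mm short of the side rule. I'll close that gap gently.

Request:
play_rows(travel=[[0, 1, 0], [0, 1.8, 0], [0, 2.4, 0], [0, 3, 0], [0, 3.4, 0]], rotation=[[0, 0, 0], [0, 0, 0], [0, 0, 0], [0, 0, 0], [0, 0, 0]], claw=[-1, -1, -1, -1, -1])

```text
clock: 11.75
ee_pos: [0.539, -0.0795, 0.0573]
tcp_rot: [-3.139, -0.117, 0.0]
contact_force: [-0.2, 0.8, -0.2]
opening: 0.0137
finger_force: 58.5
```

Run:
```python
from pl import *
for i in range(4):
    s=snap('wrist'); t=r.read_state(); print((B@np.array(t['contact_force'][:2])).round(2))
gb(); plate(s,(300,100,560,400))
```

```text
[ 0.25 -0.16]
[-0.03 -0.47]
[-0.06  0.48]
[0.09 0.05]
now board [-83.4 106.2] F board [0.09 0.05]
t 11.95 tcp [539.  -79.5  57.3] yaw 4.29 tilt [-0.e+00 -1.e-04 -1.e+00] F [0.09 0.06 0.17] op 0.0132 j [-0.28  0.04  1.94 -0.    1.17  1.21]
plate (array([ 542.3, -136. ]), array([97.6, 98.6]), 4.29) board frame rel corner [-84.2  49.7] yaw rel 0.04
```

Request:
play_rows(travel=[[0, 0.4, 0], [0, 0.8, 0], [0, 1.2, 0], [0, 1.2, 0], [0, 1.2, 0]], rotation=[[0, 0, 0], [0, 0, 0], [0, 0, 0], [0, 0, 0], [0, 0, 0]], claw=[-1, -1, -1, -1, -1])

```text
clock: 12.45
ee_pos: [0.5389, -0.0805, 0.0572]
tcp_rot: [-3.139, -0.117, 0.001]
contact_force: [-1.0, 2.3, 0.6]
opening: 0.0136
finger_force: 58.7
```

Run:
```python
from pl import *
for i in range(4):
    s=snap('wrist'); t=r.read_state(); print((B@np.array(t['contact_force'][:2])).round(2))
gb(); plate(s,(300,100,560,400))
```

```text
[-0.35  1.62]
[-0.92  1.25]
[-1.35  2.51]
[-1.83  2.56]
now board [-83.4 105.3] F board [-1.83  2.56]
t 12.65 tcp [539.  -80.5  57.3] yaw 4.29 tilt [-3.e-04  5.e-04 -1.e+00] F [-2.02  2.42  0.93] op 0.0132 j [-0.29  0.04  1.94  0.    1.17  1.21]
plate (array([ 542.3, -136.5]), array([97.6, 98.5]), 4.35) board frame rel corner [-84.3  49.2] yaw rel 0.1
```

Request:
play_rows(travel=[[0, -15, 0], [-40, -20, 0], [-70, -18, 0], [-70, 20, 0], [-70, 53, 0]], rotation=[[0, 0, 0], [0, 0, 0], [0, 0, 0], [0, 0, 0], [0, 0, 0]], claw=[-1, -1, -1, -1, -1])

```text
clock: 13.15
ee_pos: [0.473, -0.1389, 0.0578]
tcp_rot: [3.138, 0.121, 0.003]
contact_force: [-0.1, -0.6, 0.2]
opening: 0.0135
finger_force: 58.8
```

Run:
```python
from pl import *
s=snap('wrist'); gb((-142,52,57.3)); plate(s,(200,60,460,275))
```

```text
now board [-152.7   47.3] F board [-1.02 -2.93]
t 13.2 tcp [ 474.2 -143.4   58.5] yaw 4.23 tilt [ 0.0032 -0.0055 -1.    ] F [-0.8 -3.   1.6] op 0.0134 j [-0.44 -0.09  2.05 -0.    1.17  1.06]
(np.float64(484.53683222571226), np.float64(-137.96639598257343), 57.3, 4.25) [10.7 -4.7  1.2] [ 0.006 -0.003 -0.   ]
plate (array([ 530. , -151.2]), array([107.9, 121.3]), 4.39) board frame rel corner [-97.6  35.4] yaw rel 0.14
```

Request:
play_rows(travel=[[4, 0, 0], [8, 0, 0], [10, 0, 0], [12.5, 0, 0], [15, 0, 0]], rotation=[[0, 0, 0], [0, 0, 0], [0, 0, 0], [0, 0, 0], [0, 0, 0]], claw=[-1, -1, -1, -1, -1])

```text
clock: 13.7
ee_pos: [0.4884, -0.1369, 0.0571]
tcp_rot: [-3.139, -0.119, 0.001]
contact_force: [-0.7, -0.4, -0.2]
opening: 0.013
finger_force: 58.9
```

Request:
play_rows(travel=[[3, 0, 0], [6, 0, 0], [9, 0, 0], [12, 0, 0], [12, 0, 0]], rotation=[[0, 0, 0], [0, 0, 0], [0, 0, 0], [0, 0, 0], [0, 0, 0]], claw=[-1, -1, -1, -1, -1])

```text
clock: 14.2
ee_pos: [0.5007, -0.1369, 0.0575]
tcp_rot: [3.139, 0.118, 0.001]
contact_force: [0.5, -0.2, -0.1]
opening: 0.0132
finger_force: 58.8
```

```bash
cat > e.py <<'E'
from pl import *
s=snap('wrist','w6.png'); gb()
m=((s['pixels'].min(2)>105)).astype(np.uint8); 
# corners of plate via strong corner net + edges
for k,z in dict(plate=.012,plate_corner=.012,board_corner=.012).items():
    print(k,[(np.round(d['point']),round(d['conf'],2),(B@(px2w(s,*d['point'],z)[:2]*1000-C)).round(1)) for d in r.spot_point('wrist',k)[:2]])
E
python3 e.py
```

```text
now board [-126.    51.9] F board [-0.3   0.58]
t 14.25 tcp [ 500.5 -136.9   57.4] yaw 4.29 tilt [ 4.e-04 -2.e-04 -1.e+00] F [-0.34  0.56 -1.16] op 0.0134 j [-0.41 -0.02  2.   -0.    1.17  1.09]
plate [(array([324., 179.]), 0.78, array([-71.9,  50.5])), (array([428.,  75.]), 0.58, array([-21.8,   0.4]))]
plate_corner [(array([431.,  74.]), 0.98, array([-21.4,  -0.7]))]
board_corner [(array([438.,  24.]), 0.94, array([-0.3, -1.6]))]
```

View pics/w6.png

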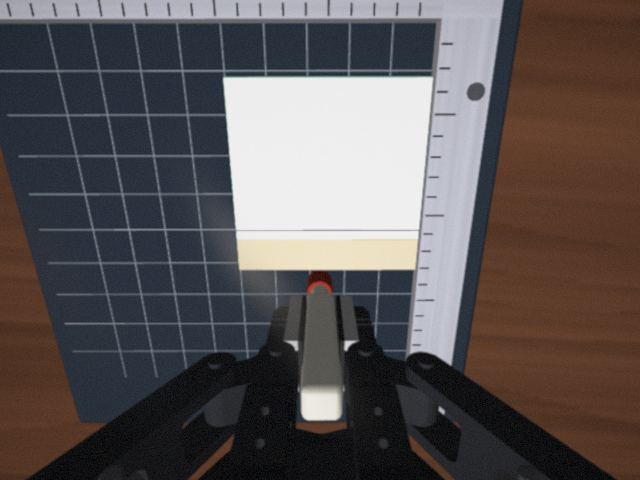

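The plate lies along the side rule, square, with its front edge at row 77 and the far rule at row 22. That leaves about 20 mm to go.

Request:
play_rows(travel=[[3, 0, 0], [6, 0, 0], [9, 0, 0], [12, 0, 0], [14.5, 0, 0]], rotation=[[0, 0, 0], [0, 0, 0], [0, 0, 0], [0, 0, 0], [0, 0, 0]], claw=[-1, -1, -1, -1, -1])

```text
clock: 14.9
ee_pos: [0.5149, -0.1357, 0.0573]
tcp_rot: [-3.139, -0.118, 0.0]
contact_force: [-0.5, 0.5, -0.7]
opening: 0.0127
finger_force: 58.8
```

Request:
play_rows(travel=[[1, 0, 0], [1.8, 0, 0], [2.5, 0, 0], [3, 0, 0], [3.5, 0, 0]], rotation=[[0, 0, 0], [0, 0, 0], [0, 0, 0], [0, 0, 0], [0, 0, 0]], claw=[-1, -1, -1, -1, -1])

```text
clock: 15.4
ee_pos: [0.5181, -0.1355, 0.0573]
tcp_rot: [-3.139, -0.117, 0.0]
contact_force: [0.6, 0.7, 0.3]
opening: 0.0133
finger_force: 58.8
```

```bash
sed -i "s/^s=snap.*/s=snap('wrist','w7.png')\nfor i in range(3): snap('wrist'); t=r.read_state(); print((B@np.array(t['contact_force'][:2])).round(2))\ngb()/" e.py; python3 e.py
```

```text
[-0.19 -0.03]
[-0.84 -0.38]
[-0.23  0.28]
now board [-108.3   52. ] F board [-0.23  0.28]
t 15.6 tcp [ 518.2 -135.4   57.3] yaw 4.28 tilt [ 2.e-04 -0.e+00 -1.e+00] F [-0.25  0.26  0.09] op 0.0134 j [-0.39  0.02  1.96  0.    1.17  1.1 ]
plate [(array([324., 178.]), 0.78, array([-53.5,  50.4]))]
plate_corner [(array([432.,  77.]), 0.76, array([-5.4, -1.4]))]
board_corner [(array([433.,  65.]), 0.74, array([-0. , -1.3]))]
```

Request:
play_rows(travel=[[0.6, 0, 0], [1.1, 0, 0], [1.5, 0, 0], [1.9, 0, 0], [2.2, 0, 0]], rotation=[[0, 0, 0], [0, 0, 0], [0, 0, 0], [0, 0, 0], [0, 0, 0]], claw=[-1, -1, -1, -1, -1])

```text
clock: 16.25
ee_pos: [0.5203, -0.1353, 0.0573]
tcp_rot: [-3.139, -0.117, 0.0]
contact_force: [-0.1, -0.5, -0.3]
opening: 0.0131
finger_force: 58.8
```

```bash
python3 e.py
```

```text
[-0.33  0.37]
[-0.49  0.72]
[0.23 0.49]
now board [-106.1   52. ] F board [0.23 0.49]
t 16.45 tcp [ 520.4 -135.3   57.3] yaw 4.29 tilt [ 1.e-04  0.e+00 -1.e+00] F [ 0.19  0.5  -0.05] op 0.0129 j [-0.39  0.02  1.95  0.    1.17  1.1 ]
plate [(array([326., 181.]), 0.6, array([-52.9,  49.7]))]
plate_corner [(array([432.,  77.]), 0.74, array([-3. , -1.1]))]
board_corner [(array([434.,  70.]), 0.62, array([ 0.2, -2. ]))]
```

Request:
play_rows(travel=[[0.5, 0, 0], [1.0, 0, 0], [1.4, 0, 0], [1.8, 0, 0], [1.8, 0, 0]], rotation=[[0, 0, 0], [0, 0, 0], [0, 0, 0], [0, 0, 0], [0, 0, 0]], claw=[-1, -1, -1, -1, -1])

```text
clock: 17.1
ee_pos: [0.5222, -0.1351, 0.0573]
tcp_rot: [-3.139, -0.117, -0.0]
contact_force: [-0.1, -0.4, 0.3]
opening: 0.0134
finger_force: 58.8
```

```bash
python3 e.py
```

```text
[ 0.4  -0.26]
[-0.15  0.33]
[0.09 0.09]
now board [-104.3   52. ] F board [0.09 0.09]
t 17.3 tcp [ 522.1 -135.1   57.3] yaw 4.29 tilt [ 1.e-04  0.e+00 -1.e+00] F [ 0.09  0.1  -0.03] op 0.0132 j [-0.39  0.03  1.95  0.    1.17  1.1 ]
plate [(array([324., 180.]), 0.98, array([-50.4,  50.4]))]
plate_corner [(array([430.,  74.]), 0.93, array([ 0.2, -0.3])), (array([433.,  72.]), 0.22, array([ 1.2, -1.3]))]
board_corner [(array([432.,  75.]), 0.78, array([-0.1, -1. ]))]
```

Request:
play_rows(travel=[[0.4, 0, 0], [0.8, 0, 0], [1.2, 0, 0], [1.5, 0, 0], [1.5, 0, 0]], rotation=[[0, 0, 0], [0, 0, 0], [0, 0, 0], [0, 0, 0], [0, 0, 0]], claw=[-1, -1, -1, -1, -1])

```text
clock: 17.95
ee_pos: [0.5236, -0.135, 0.0573]
tcp_rot: [3.139, 0.118, -0.0]
contact_force: [0.0, -0.5, 1.2]
opening: 0.0134
finger_force: 58.8
```

```bash
python3 e.py
```

```text
[-0.54  0.54]
[-0.18 -0.49]
[-0.69  0.36]
now board [-102.9   52. ] F board [-0.69  0.36]
t 18.15 tcp [ 523.6 -135.    57.3] yaw 4.29 tilt [-1.e-04  0.e+00 -1.e+00] F [-0.71  0.31 -0.28] op 0.0133 j [-0.39  0.03  1.95 -0.    1.17  1.11]
plate [(array([326., 181.]), 0.6, array([-49.6,  49.8]))]
plate_corner [(array([431.,  79.]), 0.57, array([-0.6, -0.7]))]
board_corner [(array([432.,  74.]), 0.84, array([ 1.6, -1.1]))]
```

Request:
play_rows(travel=[[0.3, 0, 0], [0.6, 0, 0], [0.9, 0, 0], [1.2, 0, 0], [1.2, 0, 0]], rotation=[[0, 0, 0], [0, 0, 0], [0, 0, 0], [0, 0, 0], [0, 0, 0]], claw=[-1, -1, -1, -1, -1])

```text
clock: 18.8
ee_pos: [0.5242, -0.135, 0.0572]
tcp_rot: [-3.139, -0.118, 0.003]
contact_force: [-5.0, -0.6, 2.4]
opening: 0.013
finger_force: 59.1
```

```bash
python3 e.py; python3 -c "
import cv2;i=cv2.imread('pics/w7.png')[20:320,180:480];cv2.imwrite('pics/w8.png',cv2.resize(i,None,fx=2,fy=2,interpolation=cv2.INTER_CUBIC))"
```

```text
[-5.59  0.38]
[-4.29  0.03]
[-5.49 -0.89]
now board [-102.3   52.1] F board [-5.49 -0.89]
t 19.0 tcp [ 524.1 -135.    57.1] yaw 4.29 tilt [-1.9e-03  1.0e-04 -1.0e+00] F [-5.41 -1.29  3.13] op 0.0136 j [-0.39  0.03  1.94 -0.    1.17  1.11]
plate [(array([326., 179.]), 0.69, array([-48.4,  49.8]))]
plate_corner [(array([432.,  78.]), 0.62, array([ 0.3, -1.2]))]
board_corner [(array([432.,  78.]), 0.89, array([ 0.4, -0.8]))]
```

View pics/w8.png

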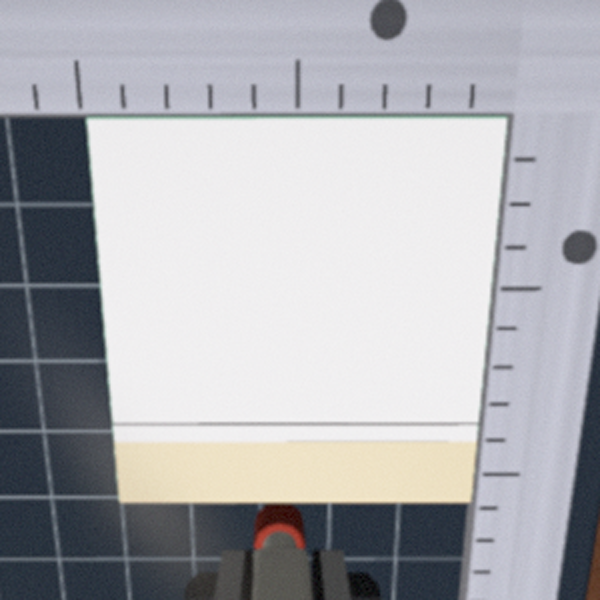

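The crop shows the plate's front edge flush on the far rule and its right edge along the side rule. The x direction is stiff, about 5.5 N at the last step, so I'm backing off at once. I'll go round to the free corner for the diagonal press.

Request:
play_rows(travel=[[-4, 0, 0], [-10, 0, 0], [-10, -25, 0], [-10, -45, 0], [-10, -60, 0]], rotation=[[0, 0, 0], [0, 0, 0], [0, 0, 0], [0, 0, 0], [0, 0, 0]], claw=[-1, -1, -1, -1, -1])

```text
clock: 19.65
ee_pos: [0.5104, -0.0749, 0.0574]
tcp_rot: [-3.139, -0.117, -0.002]
contact_force: [-0.2, -0.2, -0.2]
opening: 0.0133
finger_force: 58.8
```

Run:
```python
from pl import *
s=snap('wrist');s=snap('wrist','w9.png'); gb((-109,111.5,57.3),(-103,105.5,57.3))
m=cv2.inRange(cv2.cvtColor(s['pixels'],cv2.COLOR_RGB2HSV),(0,120,60),(10,255,255))[240:320,290:350]
v,u=np.nonzero(m); print('foot px',u.min()+290,u.max()+290,v.min()+240,v.max()+240,len(u))
print('foot top-edge far side at z~.03..',[(B@(px2w(s,u.mean()+290,v.min()+240,z)[:2]*1000-C)).round(1) for z in (.014,.03)])
for k,z in dict(plate=.012,plate_corner=.012,board_corner=.012,pusher=.014).items():
    print(k,[(np.round(d['point']),round(d['conf'],2),(B@(px2w(s,*d['point'],z)[:2]*1000-C)).round(1)) for d in r.spot_point('wrist',k)[:2]])
```

```text
now board [-111.7  113.4] F board [ 0.76 -0.23]
t 19.75 tcp [510.2 -74.5  57.2] yaw 4.4 tilt [ 6.e-04  3.e-04 -1.e+00] F [ 0.78 -0.17 -0.88] op 0.0134 j [-0.29 -0.03  2.01  0.    1.17  1.2 ]
(np.float64(513.036633167369), np.float64(-76.18442979270587), 57.3, 4.25) [ 2.7  1.9 -0.1] [-0.    -0.001  0.003]
(np.float64(519.4647852191383), np.float64(-81.72327996213039), 57.3, 4.25) [ 8.7  7.9 -0.1] [-0.    -0.001  0.003]
foot px 307 331 273 293 212
foot top-edge far side at z~.03.. [array([-110.9,  116.8]), array([-103.6,  116.6])]
plate [(array([446., 161.]), 0.73, array([-48.4,  50.5])), (array([566.,  57.]), 0.47, array([-0. , -0.6]))]
plate_corner [(array([568.,  55.]), 0.91, array([ 0.9, -1.6]))]
board_corner [(array([568.,  55.]), 0.56, array([ 1.1, -1.1]))]
pusher [(array([322., 279.]), 0.63, array([-114.4,  114.2]))]
```

Request:
play_rows(travel=[[2, 2, 0], [4, 4, 0], [6, 5.5, 0], [7, 6.3, 0], [7.7, 7, 0]], rotation=[[0, 0, 0], [0, 0, 0], [0, 0, 0], [0, 0, 0], [0, 0, 0]], claw=[-1, -1, -1, -1, -1])

```text
clock: 20.45
ee_pos: [0.5187, -0.0825, 0.0573]
tcp_rot: [-3.139, -0.117, 0.0]
contact_force: [0.3, -0.7, -0.1]
opening: 0.0135
finger_force: 58.8
```

```bash
cat > f.py <<'E'
from pl import *
F=[]
for i in range(5): snap('wrist'); F.append(B@np.array(r.read_state()['contact_force'][:2]))
print(np.mean(F,0).round(2),np.round(F,1).tolist()); gb()
E
python3 f.py
```

```text
[-0.05 -0.21] [[-0.3, -0.7], [0.5, -0.3], [-0.1, -0.3], [-0.1, 0.1], [-0.2, 0.1]]
now board [-104.   105.1] F board [-0.24  0.13]
t 20.7 tcp [518.5 -82.2  57.3] yaw 4.29 tilt [-1.e-04  1.e-04 -1.e+00] F [-0.25  0.12 -0.21] op 0.0131 j [-0.3  -0.01  1.98  0.    1.17  1.2 ]
```

Request:
play_rows(travel=[[0.4, -1.1, 0], [0.8, -0.7, 0], [1.2, -0.3, 0], [1.6, 0.1, 0], [2.0, 0.5, 0]], rotation=[[0, 0, 0], [0, 0, 0], [0, 0, 0], [0, 0, 0], [0, 0, 0]], claw=[-1, -1, -1, -1, -1])

```text
clock: 21.2
ee_pos: [0.5206, -0.0827, 0.0573]
tcp_rot: [3.139, 0.118, 0.0]
contact_force: [0.0, -0.0, -0.1]
opening: 0.0133
finger_force: 58.8
```

```bash
python3 f.py
```

```text
[ 0.12 -0.01] [[-0.1, 0.3], [0.7, 0.4], [-0.5, -0.6], [0.3, 0.3], [0.2, -0.4]]
now board [-102.   104.5] F board [ 0.16 -0.45]
t 21.45 tcp [520.6 -82.6  57.3] yaw 4.28 tilt [-0.  0. -1.] F [ 0.19 -0.44 -0.42] op 0.0131 j [-0.3  -0.    1.98  0.    1.17  1.2 ]
```

Now fine diagonal steps.

Request:
play_rows(travel=[[0.2, 0.2, 0], [0.4, 0.4, 0], [0.6, 0.6, 0], [0.8, 0.8, 0], [0.8, 0.8, 0]], rotation=[[0, 0, 0], [0, 0, 0], [0, 0, 0], [0, 0, 0], [0, 0, 0]], claw=[-1, -1, -1, -1, -1])

```text
clock: 21.95
ee_pos: [0.5215, -0.0834, 0.0573]
tcp_rot: [-3.139, -0.117, 0.0]
contact_force: [0.4, 0.2, 0.1]
opening: 0.0131
finger_force: 58.8
```

```bash
python3 f.py
```

```text
[0.37 0.32] [[0.3, 0.6], [0.6, -0.2], [0.5, 0.3], [0.1, 0.3], [0.4, 0.5]]
now board [-101.2  103.7] F board [0.36 0.48]
t 22.2 tcp [521.4 -83.3  57.3] yaw 4.29 tilt [ 0.  0. -1.] F [0.33 0.51 0.12] op 0.0131 j [-0.3  -0.    1.98  0.    1.17  1.2 ]
```

Request:
play_rows(travel=[[0.15, 0.15, 0], [0.3, 0.3, 0], [0.45, 0.45, 0], [0.6, 0.6, 0], [0.6, 0.6, 0]], rotation=[[0, 0, 0], [0, 0, 0], [0, 0, 0], [0, 0, 0], [0, 0, 0]], claw=[-1, -1, -1, -1, -1])

```text
clock: 22.7
ee_pos: [0.5221, -0.0839, 0.0573]
tcp_rot: [3.139, 0.118, 0.0]
contact_force: [0.5, 0.3, 0.4]
opening: 0.013
finger_force: 58.8
```

```bash
python3 f.py
```

```text
[-0.21  0.2 ] [[0.5, 0.3], [0.1, -0.1], [-0.1, 0.4], [-0.4, 0.8], [-1.2, -0.3]]
now board [-100.5  103.2] F board [-1.2  -0.31]
t 22.95 tcp [522.1 -83.9  57.3] yaw 4.29 tilt [ 0.  0. -1.] F [-1.18 -0.4   0.02] op 0.0132 j [-0.3   0.    1.97  0.    1.17  1.2 ]
```

Request:
play_rows(travel=[[0.12, 0.12, 0], [0.24, 0.24, 0], [0.36, 0.36, 0], [0.5, 0.5, 0], [0.5, 0.5, 0]], rotation=[[0, 0, 0], [0, 0, 0], [0, 0, 0], [0, 0, 0], [0, 0, 0]], claw=[-1, -1, -1, -1, -1])

```text
clock: 23.45
ee_pos: [0.5225, -0.0843, 0.0572]
tcp_rot: [-3.139, -0.117, 0.001]
contact_force: [-0.5, -0.1, -1.3]
opening: 0.0134
finger_force: 58.8
```

```bash
python3 f.py
```

```text
[-0.19  0.36] [[-0.0, 0.7], [0.0, 0.5], [0.2, 0.7], [-1.0, -0.1], [-0.1, 0.0]]
now board [-100.1  102.7] F board [-0.09  0.04]
t 23.7 tcp [522.5 -84.3  57.3] yaw 4.29 tilt [-2.e-04  1.e-04 -1.e+00] F [-0.09  0.03  0.19] op 0.0134 j [-0.3   0.    1.97  0.    1.17  1.2 ]
```

Request:
play_rows(travel=[[0.1, 0.1, 0], [0.2, 0.2, 0], [0.3, 0.3, 0], [0.4, 0.4, 0], [0.4, 0.4, 0]], rotation=[[0, 0, 0], [0, 0, 0], [0, 0, 0], [0, 0, 0], [0, 0, 0]], claw=[-1, -1, -1, -1, -1])

```text
clock: 24.2
ee_pos: [0.5228, -0.0846, 0.0572]
tcp_rot: [-3.139, -0.117, 0.001]
contact_force: [-1.4, 1.2, 0.6]
opening: 0.0131
finger_force: 58.8
```

```bash
python3 f.py
```

```text
[-1.46  1.88] [[-1.0, 1.7], [-2.0, 1.8], [-1.1, 1.8], [-1.1, 2.0], [-2.1, 2.1]]
now board [-99.8 102.4] F board [-2.06  2.1 ]
t 24.45 tcp [522.9 -84.6  57.2] yaw 4.29 tilt [-5.e-04  3.e-04 -1.e+00] F [-2.21  1.94  0.15] op 0.0137 j [-0.3   0.    1.97  0.    1.17  1.19]
```

Both rules are bearing (about 1.5 N and 1.9 N). I'll add a touch more and hold.

Request:
play_rows(travel=[[0.06, 0.04, 0], [0.12, 0.08, 0], [0.12, 0.08, 0], [0.12, 0.08, 0], [0.12, 0.08, 0]], rotation=[[0, 0, 0], [0, 0, 0], [0, 0, 0], [0, 0, 0], [0, 0, 0]], claw=[-1, -1, -1, -1, -1])

```text
clock: 24.95
ee_pos: [0.523, -0.0847, 0.0572]
tcp_rot: [-3.139, -0.117, 0.001]
contact_force: [-3.0, 2.0, 0.3]
opening: 0.0134
finger_force: 58.9
```

```bash
python3 f.py
```

```text
[-2.07  2.13] [[-2.3, 2.4], [-0.9, 2.8], [-2.3, 1.6], [-2.4, 2.1], [-2.5, 1.8]]
now board [-99.7 102.2] F board [-2.48  1.76]
t 25.2 tcp [523.  -84.7  57.2] yaw 4.28 tilt [-3.e-04  2.e-04 -1.e+00] F [-2.6   1.57  0.63] op 0.0131 j [-0.3   0.    1.97  0.    1.17  1.19]
```

About 2.1 N on each rule, held for over half a second. I'll retreat diagonally, lift and check.

Request:
play_rows(travel=[[-1, -1, 0], [-4, -4, 0], [-12, -12, 0], [-20, -20, -10], [-25, -25, -40]], rotation=[[0, 0, 0], [0, 0, 0], [0, 0, 0], [0, 0, 0], [0, 0, 0]], claw=[-1, -1, -1, -1, -1])

```text
clock: 25.7
ee_pos: [0.493, -0.0604, 0.0944]
tcp_rot: [-3.137, -0.118, 0.01]
contact_force: [0.2, 1.5, -0.5]
opening: 0.0129
finger_force: 58.8
```

Request:
play_rows(travel=[[0, 0, -40], [-15, -20, -80], [-30, -40, -120], [-30, -40, -130], [-30, -40, -130]], rotation=[[0, 0, 0], [0, 0, 0], [0, 0, 0], [0, 0, 0], [0, 0, 0]], claw=[-1, -1, -1, -1, -1])

```text
clock: 26.2
ee_pos: [0.4645, -0.024, 0.23]
tcp_rot: [3.137, 0.119, 0.01]
contact_force: [-0.2, 0.3, -0.6]
opening: 0.013
finger_force: 58.8
```

Run:
```python
from pl import *
s=snap('wrist','w10.png'); gb()
for k,z in dict(plate=.012,plate_corner=.012,board_corner=.012).items():
    print(k,[(np.round(d['point']),round(d['conf'],2),(B@(px2w(s,*d['point'],z)[:2]*1000-C)).round(1)) for d in r.spot_point('wrist',k)[:2]])
# pusher tilt: well target with tool yaw -20, TCP as at grasp
goto((455,160,220,-20),(454.4,246,200,-20))
```

```text
now board [-154.4  167.1] F board [0.51 0.73]
t 26.25 tcp [463.6 -24.1 227.6] yaw 4.3 tilt [ 1.9e-03 -7.0e-04 -1.0e+00] F [ 0.46  0.77 -0.69] op 0.0135 j [-0.21 -0.35  1.98 -0.    1.51  1.28]
plate [(array([443.,  98.]), 0.7, array([-50.1,  52. ])), (array([510.,  37.]), 0.46, array([ 0.1, -2.2]))]
plate_corner [(array([508.,  38.]), 0.8, array([-0.6, -0.9]))]
board_corner [(array([509.,  39.]), 0.58, array([-1.3, -2. ]))]
t 26.4 tcp [462.5 -24.2 224.7] yaw 4.25 tilt [-4.e-03  7.e-04 -1.e+00] F [ 0.4  -0.18 -1.6 ] op 0.0132 j [-0.21 -0.34  1.98 -0.    1.51  1.28]
(455, 160, 220, -20) [   6.2 -184.3    4.9] [-0.     0.004  0.423]
(454.4, 246, 200, -20) [  12.  -270.1   25. ] [-0.     0.004  0.423]
```

View pics/w10.png

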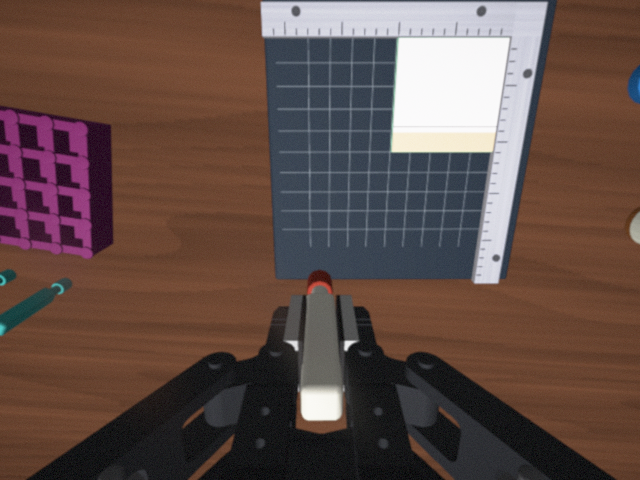

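The plate sits flush in the corner, with its top right corner at (509,38) on the rules' corner. The pusher is held upright. I'll return it now.

Request:
play_rows(travel=[[3, -40, 2], [6, -85, 4], [8, -130, 5], [9, -175, 5], [10, -215, 5]], rotation=[[0, 0, 0.1], [0, 0, 0.2], [0, 0, 0.3], [0, 0, 0.4], [0, 0, 0.423]], claw=[-1, -1, -1, -1, -1])

```text
clock: 26.9
ee_pos: [0.4564, 0.1925, 0.2198]
tcp_rot: [3.092, -0.548, -0.005]
contact_force: [1.4, 0.2, -0.4]
opening: 0.0131
finger_force: 58.7
```

```bash
python3 -c "
from h import *
goto((454.4,246,130,-20))"
```

```text
t 26.9 tcp [456.4 192.5 219.8] yaw -20.09 tilt [-3.7e-03 -9.0e-04 -1.0e+00] F [ 1.39  0.17 -0.45] op 0.0131 j [ 0.25 -0.26  1.92  0.    1.48  2.17]
(454.4, 246, 130, -20) [-20.  -49.8  89.8] [ 0.002  0.003 -0.002]
```

Request:
play_rows(travel=[[-10, -25, 10], [-20, -49, 35], [-20, -49, 65], [-20, -49, 85], [-20, -49, 90]], rotation=[[0, 0, 0], [0, 0, 0], [0, 0, 0], [0, 0, 0], [0, 0, 0]], claw=[-1, -1, -1, -1, -1])

```text
clock: 27.4
ee_pos: [0.4524, 0.2428, 0.1268]
tcp_rot: [3.089, -0.543, -0.013]
contact_force: [-0.1, -0.5, -0.9]
opening: 0.0134
finger_force: 58.7
```

```bash
cat > w.py <<'E'
from m import *
snap('wrist'); s=snap('wrist','w11.png'); t=r.read_state(); goto()
zb=t['ee_pos'][2]-.0437
for k,z in dict(rack_well=.018,pusher=zb).items():
    print(k,[(np.round(d['point']),round(d['conf'],2),np.round(px2w(s,*d['point'],z)[:2]*1000,1)) for d in r.spot_point('wrist',k)[:3]])
h=cv2.cvtColor(s['pixels'],cv2.COLOR_RGB2HSV)
m=cv2.inRange(h,(0,120,50),(10,255,255)); m[:230]=0;m[320:]=0;m[:,:290]=0;m[:,350:]=0
v,u=np.nonzero(m); i=v==v.min(); print('foot px u',u.min(),u.max(),'v',v.min(),v.max())
for a,z in ((0,zb),): print('far bottom point of foot',px2w(s,(u.min()+u.max())/2,v.min(),z)[:2]*1000)
# dark wells -> world at rack top
d=((h[...,0]>135)&(h[...,0]<175)&(h[...,1]>80)).astype(np.uint8)
print('rack px box',cv2.boundingRect(d))
tp=snap('top'); 
for k,z in dict(rack_well=.018,rack=0).items():
    print('top',k,[(round(q['conf'],2),np.round(px2w(tp,*q['point'],z)[:2]*1000,1)) for q in r.spot_point('top',k)[:2]])
E
python3 w.py
```

```text
t 27.5 tcp [454.2 243.2 130. ] yaw -19.98 tilt [-0.0042 -0.0016 -1.    ] F [0.01 0.06 0.05] op 0.0129 j [ 0.35 -0.12  1.96 -0.    1.31  2.27]
rack_well [(array([314., 238.]), 0.72, array([453.3, 248.5]))]
pusher [(array([319., 281.]), 0.62, array([449.7, 245.1]))]
foot px u 308 332 v 271 293
far bottom point of foot [455.64898936 242.59688488]
rack px box (116, 108, 499, 371)
top rack_well [(0.9, array([453.8, 254. ]))]
top rack [(0.73, array([467.1, 284.4]))]
```

Request:
play_rows(travel=[[3.2, -3.5, 10], [3.2, -3.5, 25], [3.2, -3.5, 40], [3.2, -3.5, 46], [3.2, -3.5, 52]], rotation=[[0, 0, 0], [0, 0, 0], [0, 0, 0], [0, 0, 0], [0, 0, 0]], claw=[-1, -1, -1, -1, -1])

```text
clock: 28.25
ee_pos: [0.4587, 0.2458, 0.0786]
tcp_rot: [3.093, -0.544, -0.003]
contact_force: [0.1, -0.1, -0.4]
opening: 0.0135
finger_force: 58.8
```

```bash
python3 w.py
```

```text
t 28.35 tcp [458.7 245.8  78.9] yaw -19.95 tilt [-2.2e-03 -8.0e-04 -1.0e+00] F [ 0.06 -0.42  0.88] op 0.0132 j [ 0.35 -0.05  1.98  0.    1.21  2.27]
rack_well [(array([320., 268.]), 0.96, array([455.1, 247.9]))]
pusher [(array([320., 283.]), 0.63, array([453.8, 248.3]))]
foot px u 307 332 v 271 293
far bottom point of foot [460.67225459 245.96369   ]
rack px box (76, 116, 350, 358)
top rack_well [(0.61, array([447.3, 253.1]))]
top rack [(0.59, array([466.1, 276.8])), (0.19, array([ 607.5, -338.3]))]
```

The foot has entered the well with no contact force. I'll lower it to the floor and release.

Request:
play_rows(travel=[[0, 0, 5], [0, 0, 10], [0, 0, 14], [0, 0, 15.5], [0, 0, 15.5]], rotation=[[0, 0, 0], [0, 0, 0], [0, 0, 0], [0, 0, 0], [0, 0, 0]], claw=[-1, -1, -1, -1, -1])

```text
clock: 29.1
ee_pos: [0.4591, 0.246, 0.0642]
tcp_rot: [3.094, -0.544, -0.001]
contact_force: [0.3, 0.3, -1.1]
opening: 0.0134
finger_force: 58.8
```

```bash
python3 -c "
from h import *
goto(); snap('wrist'); goto()"
```

```text
t 29.1 tcp [459.1 246.   64.2] yaw -19.95 tilt [-1.e-03 -4.e-04 -1.e+00] F [ 0.29  0.26 -1.15] op 0.0134 j [ 0.35 -0.03  1.99  0.    1.18  2.27]
t 29.15 tcp [459.4 246.1  64.6] yaw -19.95 tilt [-4.e-04 -2.e-04 -1.e+00] F [ 0.79  0.44 -0.04] op 0.013 j [ 0.35 -0.03  1.99 -0.    1.18  2.27]
```

Request:
play_rows(travel=[[0, 0, 1.5], [0, 0, 2], [0, 0, 2], [0, 0, 2], [0, 0, 2]], rotation=[[0, 0, 0], [0, 0, 0], [0, 0, 0], [0, 0, 0], [0, 0, 0]], claw=[-1, -1, 0.3, 0.3, 0.3])

```text
clock: 29.65
ee_pos: [0.4596, 0.2462, 0.063]
tcp_rot: [-3.094, 0.544, -0.0]
contact_force: [-0.3, 0.4, -0.0]
opening: 0.0549
finger_force: 0.0
```

Request:
play_rows(travel=[[0, 0, 0], [0, 0, -15], [0, 0, -45], [0, 0, -90], [0, 0, -135]], rotation=[[0, 0, 0], [0, 0, 0], [0, 0, 0], [0, 0, 0], [0, 0, 0]], claw=[0.3, 0.3, 0.3, 0.3, 0.3])

```text
clock: 30.15
ee_pos: [0.459, 0.246, 0.1999]
tcp_rot: [3.094, -0.544, -0.001]
contact_force: [-0.1, -0.0, -0.2]
opening: 0.0556
finger_force: 0.0
```

Request:
play_rows(travel=[[-10, 0, -5], [-15, 0, -5], [-15, 0, -5], [-15, 0, -5], [-15, 0, -5]], rotation=[[0, 0, 0], [0, 0, 0], [0, 0, 0], [0, 0, 0], [0, 0, 0]], claw=[0.3, 0.3, 0.3, 0.3, 0.3])

```text
clock: 30.65
ee_pos: [0.4446, 0.2509, 0.2009]
tcp_rot: [3.092, -0.544, -0.004]
contact_force: [-0.0, -0.4, 0.8]
opening: 0.0557
finger_force: 0.0
```

Run:
```python
from m import *
goto(); s=snap('wrist')
for k,z in dict(rack_well=.018,pusher=.018).items():
    print(k,[(np.round(d['point']),round(d['conf'],2),np.round(px2w(s,*d['point'],z)[:2]*1000,1)) for d in r.spot_point('wrist',k)[:3]])
d=s['range_z'];K=s['K'];T=s['extrinsics'];v,u=np.nonzero(d>0);z=d[v,u]
P=(T[:3,:3]@np.stack([(u-K[0,2])/K[0,0]*z,(v-K[1,2])/K[1,1]*z,z])).T+T[:3,3]
n=np.hypot(P[:,0]-.454,P[:,1]-.247)<.03
m=n&(P[:,2]>.105)&(P[:,2]<.125); print(m.sum(),P[m].mean(0),cv2.minAreaRect((P[m,:2]*1000).astype(np.float32)))
w=snap('top')
for k,z in dict(plate_corner=.012,board_corner=.012,beaker=0,bottle=0,cap=0).items():
    print(k,[(round(d['conf'],2),np.round(px2w(w,*d['point'],z)[:2]*1000,1)) for d in r.spot_point('top',k)[:1]])
```

```text
t 30.65 tcp [444.6 250.9 200.9] yaw -19.95 tilt [-0.0029 -0.0012 -1.    ] F [-0.02 -0.4   0.81] op 0.0557 j [ 0.37 -0.2   1.91 -0.    1.44  2.29]
rack_well [(array([321., 203.]), 0.94, array([452.1, 247.7]))]
pusher [(array([321., 201.]), 0.83, array([453.8, 247. ])), (array([289., 301.]), 0.8, array([366.3, 314.6])), (array([340., 290.]), 0.56, array([360.3, 260.9]))]
417 [0.45618905 0.24684634 0.11134145] ((455.3365173339844, 247.0711669921875), (13.881185531616211, 13.80337905883789), 69.11317443847656)
plate_corner [(0.77, array([ 635.9, -183.6]))]
board_corner [(0.77, array([ 627., -176.]))]
beaker [(0.68, array([771.4, 225.7]))]
bottle []
cap [(0.52, array([ 610.2, -326.2]))]
```

```bash
python3 -c "
from workcell import r
print(r.close_job())"
```

```text
the job is handed in; nothing more can be done
None
```

The job is handed in: the plate lies flush in the corner after a press of about 2 N on each rule (the highest measured push was about 5.6 N), and the pusher stands upright, released, in its own well.

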